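Close the board holder on a television power board

TASK

With a fingertip, lightly roll the knurled wheel of the board holder so that its moving jaw closes on the power board's edge, and stop when the pointer on the jaw lines up with the gauge mark, the one line right across the gauge bar. Do not run past the mark, as that bows the board. Move the jaw by its wheel alone: do not pinch the wheel, keep off the jaw and the board, leave the loose parts where they are, and finish clear of everything.

Things in the scene. Friction and masses are not known exactly. Their poses are not given: they have to be found in the camera images.
- holder: board holder bolted to the bench: dark base 182 x 300 mm, aluminium end blocks, guide rods, two jaws. Origin: centre of its underside; z up, y along the lead screw from the wheel's end (-y) to the fixed jaw (+y), x towards the gauge bar's side. It spans x -80 to +102, y -159 to +145 mm and, board apart, is at most 75 mm high (the wheel's top)
- wheel: knurled steel wheel, 60 mm across, 20 mm wide along the holder's y. Origin: its centre, on its level axis (the holder's y), 45 mm above the bench, so its top is at 75 mm. Its rim stands 4 mm proud of the round cheeks on both sides, and 15 mm of the top are free fore and aft. It rolls with about 2 N at the rim and stays where left. Pushing its top towards the holder's +x closes the jaw, towards -x opens it
- jaw: moving jaw, an aluminium bar 150 mm long across the holder and 60 mm high, on the guide rods. It slides along the holder's y only, towards +y as it closes: 16 mm per turn of the wheel (2.55 mm per rad, or 8.5 mm per 100 mm rolled at the rim). Origin: on the bench level under the middle of its lip edge, which faces the board
- jaw_index (a point): tip of the thin black pointer, 2.6 mm wide, on the moving jaw's end, lying over the inner half of the gauge bar, 63 mm above the bench. It travels with the jaw and starts 5 to 15 mm short of the gauge mark, on its -y side. Its axes are the holder's
- gauge_mark (a point): the gauge mark, fixed on the holder: the one black line, 2.6 mm wide, across the full width of the aluminium gauge bar (the other ticks are short and thin), 63 mm above the bench. The pointer lines up when both have the same y in the holder's frame; the board's edge is then 3 mm deep in the jaw's groove, and 3 mm more would squeeze the board. Its axes are the holder's
- board: beige power board, 144 x 130 mm, with black heat sinks, transformers and capacitors up to 86 mm above the bench. Clamped in the fixed jaw; its free edge, at y = -30 mm in the holder's frame, lies on the moving jaw's ledge. Its origin and axes are the holder's
- flux_jar: loose amber jar with a black cap, 40 mm across and 38 mm high, standing near the wheel; origin at the centre of its underside
- big_cap: loose dark capacitor standing on end near the wheel, 25 mm across and 40 mm high; origin at the centre of its underside
- choke: loose copper-wound ring choke lying flat near the wheel, 37 mm across and 14 mm high; origin at the centre of its underside
- spare_transformer: loose black and yellow transformer, 40 x 34 x 30 mm, beyond the holder; origin at the centre of its underside
- solder_reel: loose reel of solder standing on its flange at the holder's +y end, 54 mm across and 40 mm high; origin at the centre of its underside
- screwdriver: loose screwdriver, 190 mm long, lying on the robot's side of the holder; origin under its middle
- screw_tray: loose grey tray of screws, 65 x 100 x 20 mm, beyond the holder; origin at the centre of its underside

How it is judged:
By the outcome, as a careful person would: the job done as asked, in the order asked, and still so for the second after the job is handed in, with the robot touching nothing.
It also fails if it takes over 70 s, if anything falls off the work surface, if the arm or the gripper's body presses on something with over 40 N, if the wrist force passes 120 N, or if a joint passes its speed limit or range.

ROBOT

A 6-joint arm with a two-finger parallel gripper is mounted at the origin on the work surface. World frame = base frame: x ahead of the robot, y to its left, z up, the work surface at z = 0. Lengths are in mm, angles in rad, forces in N, time in s.
With the tool pointing down it reaches from about 325 to 775 mm from the base axis. Payload 5.5 kg.
Tool frame: the origin (TCP) lies midway between the tips of the shut fingers; the grasp point (between the pads) lies ctrl.pinch_z behind it (ctrl.pinch_z is the distance from the TCP to the grasp point, in mm); z points along the fingers, x is the direction in which the jaws open and shut, and the axes are right-handed (so a half turn about z gives the same grasp; the last joint's range is limited). The gripper opens to 85 mm and grips with 20 to 120 N. Pads are 22 mm wide; open, the fingers measure 114 mm over their backs; the gripper's body (76 mm by 85 mm) begins 54 mm behind the grasp point. The pads swing forward as they close: fully open they stand 13 mm farther back than shut.
Start: joints at [-1.392, 0.091, 1.231, -0, 1.82, -0.057], TCP at [140.171, -583.411, 231.275] pointing down, gripper open.
Joint ranges: [-2.87, 2.87], [-0.86, 2.18], [0.17, 2.46], [-1.51, 4.65], [0.06, 2.69], [-2.65, 2.65]. Speed limits (rad/s): [2.57, 2.57, 3.01, 3.14, 3.14, 3.14].

INTERFACE

Orientations are given as a unit quaternion [w, x, y, z].
In Python, from rig import ctrl gives the robot as it stands.
- The arm moves only by the tool move_arm, never from a script. Its argument "series" is a list of rows, each a list of 6 numbers: the shift along the tool's x, y, z each as a share of 0.04 m, from -1 to 1, then the turn, a rotation vector about the tool's x, y, z each as a share of 0.08 rad, from -1 to 1. A call has 1 to 20 rows; each row shifts and turns the pose as measured when the row begins, along the tool's axes as they then stand; what a row does not reach is not made up. A row lasts 1/8 s, in which the tool goes at most 62.5 mm and 10.7 degrees, less where a joint would pass 70% of its speed; a pose out of reach is approached as far as the arm can. A call with a number of a shift or a turn outside -1 to 1 is refused whole. A call with a gripper value outside its range is refused whole. "gripper" is the opening, from 0 (shut) to 1 (fully open), set as the call begins (left out, the last holds). The fingers move at their own pace and stop on an object; "force" is the grip in N (left out, the last holds). Time passes only in rows, so rows that do not move let the fingers close. It gives the time, the measured TCP pose, the force and the opening at its end, in the units of the state.
- ctrl.read_state(): the state, without advancing time (a new reading comes with each control period).
- ctrl.camera(name): name is "scene" or "top"; returns a dict with "color" (400x640x3 uint8, red, green, blue), "range_z" (400x640 float32, mm along the optical axis (not along the pixel's ray), 0 where there is no reading), "fx", "fy", "cx", "cy" (pixels), "D" ([k1, k2, p1, p2, k3] as OpenCV has them; the pictures are not rectified), "rvec" (rotation vector, rad) and "tvec" (3), from world to camera coordinates, as OpenCV has them. Camera axes: x right, y down, z forward; pixel columns grow to the right and rows downward; lengths in mm; the calibration is good to about 2 mm. A picture is of the moment at which its call begins.
- ctrl.hand_in(): hands the job in, once; it reports no verdict.
The state is a dict: "clock": time; "joint_pos": joint angles; "dq": joint speeds; "joint_efforts": joint torques, N m; "eef_pos": TCP position; "orientation": TCP orientation; "contact_force": force on the tool from outside, world axes, zero at the start; "ft_torque": the same for the moment, N m; "grip_width": finger opening in mm.
Only numpy, scipy, OpenCV 4.12 (cv2) and the standard library are available. Lean on these libraries where they do the work, as an engineer would, in place of code of your own. Each camera call takes 0.05 s, during which the arm holds its last target. There are 200 camera calls.

## Working session

There is one attempt and no reset: what is moved stays moved. The work goes in short steps, Python scripts to look and compute and a tool call to move; the robot and the scene stay as the last step left them, time stands still between calls to the robot, and variables do not carry over. Pictures are saved under pics/ and viewed, about 8 in all and at most 12, crops included, and the job is handed in when it is done.

Besides the shell and the picture viewer there is one more tool, called after "Request:" in YAML: its name, and indented under it one key for each argument. move_arm: Moves the arm, as the interface text tells. Shift numbers are shares of 0.04 m and turn numbers shares of 0.08 rad, none past 1 either way. Its arguments: {"type":"object","properties":{"series":{"type":"array"},"gripper":{"type":"number"},"force":{"type":"number"}},"required":["series"]}

```bash
mkdir -p pics
cat > h.py <<'E'
import numpy as np, cv2
from rig import ctrl
def cam(n,f=None):
    c=ctrl.camera(n)
    if f: cv2.imwrite('pics/'+f,c['color'][:,:,::-1])
    np.savez('last_'+n,**{k:np.array(v) for k,v in c.items()})
    return c
def ray(c,u,v):
    K=np.array([[c['fx'],0,c['cx']],[0,c['fy'],c['cy']],[0,0,1.]],float)
    R=cv2.Rodrigues(np.array(c['rvec'],float))[0]; t=np.array(c['tvec'],float).ravel()
    p=cv2.undistortPoints(np.array([[[u,v]]],float),K,np.array(c['D'],float)).ravel()
    return -R.T@t, R.T@np.array([p[0],p[1],1.])
def onz(c,u,v,z):
    o,d=ray(c,u,v); return o+d*(z-o[2])/d[2]
def depth(c,u,v):
    o,d=ray(c,u,v); return o+d*c['range_z'][int(round(v)),int(round(u))]
def proj(c,P):
    K=np.array([[c['fx'],0,c['cx']],[0,c['fy'],c['cy']],[0,0,1.]],float)
    return cv2.projectPoints(np.array(P,float).reshape(-1,1,3),np.array(c['rvec'],float),np.array(c['tvec'],float),K,np.array(c['D'],float))[0].reshape(-1,2)
E
python3 - <<'E'
from h import *
for n in('top','scene'):
    c=cam(n,n+'1.png'); print(n,c['fx'],(ray(c,320,200)))
print(ctrl.read_state(),ctrl.pinch_z)
E
```

```text
top 508.840273806346 (array([ 515.26385788,   51.32680588, 1067.94626774]), array([ 0.1140357 ,  0.01119115, -0.99356293]))
scene 373.68060823564997 (array([1164.18329284, -112.4981739 ,  561.77561994]), array([-0.73076069,  0.19737233, -0.65349708]))
{'clock': 0.1, 'joint_pos': array([-1.39169215e+00,  9.18118100e-02,  1.23178845e+00,  3.62141097e-05,
        1.81982933e+00, -5.67086209e-02]), 'dq': array([-0.00115059, -0.00285934, -0.00240032, -0.0009974 ,  0.00199643,
        0.00050164]), 'joint_efforts': array([ 3.86469517e-03, -4.60217392e+01, -4.19219899e+01,  2.30217189e-06,
        1.05560990e-02,  4.29950518e-06]), 'eef_pos': array([ 140.13733575, -583.13092904,  230.23407292]), 'orientation': array([-6.21665617e-04,  7.85379198e-01, -6.19014274e-01, -6.76329729e-04]), 'contact_force': array([-0.72156583,  0.23523274,  0.20207452]), 'ft_torque': array([-0.00156639,  0.00399477, -0.02514579]), 'grip_width': 85.08367360872494} 18.700000000000003
```

View pics/top1.png

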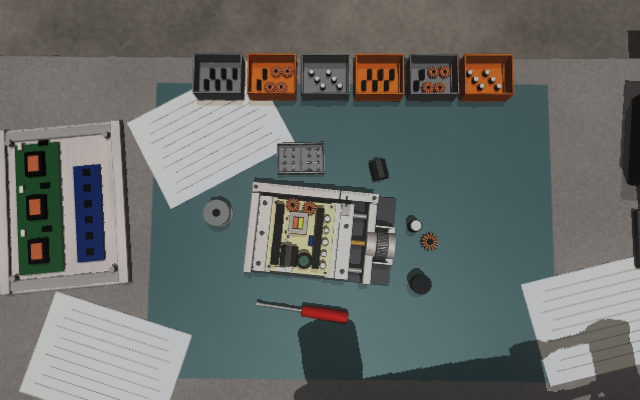

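View pics/scene1.png

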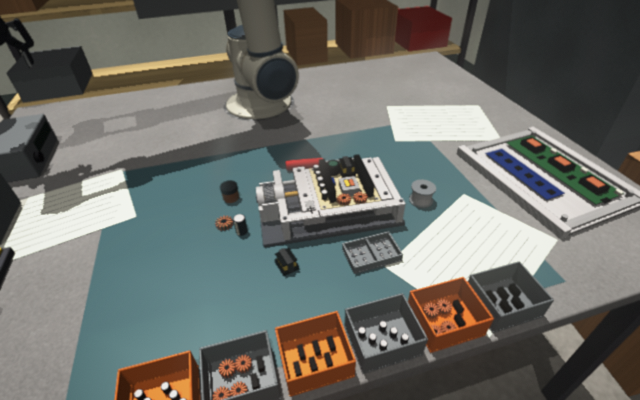

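The top view shows the holder with its wheel at about (380,245), the gauge bar along the top edge at about (345,200), and the loose parts to the right at (413,225), (429,241) and (420,282). I'll enlarge the wheel and gauge area.

Run:
```python
from h import *
c=dict(np.load('last_top.npz'))
im=c['color'][175:295,240:400,::-1]
cv2.imwrite('pics/crop1.png',cv2.resize(im,None,fx=5,fy=5,interpolation=cv2.INTER_CUBIC))
for u,v in[(380,245),(378,235),(380,255),(345,200),(345,193),(370,190),(413,225),(429,241),(420,282),(300,205)]:
    print(u,v,depth(c,u,v).round(1))
```

```text
380 245 [541.9 -55.1  73.1]
378 235 [561.5 -51.6  69.8]
380 255 [522.6 -56.   63.5]
345 200 [636.9  11.   10.7]
345 193 [644.6  13.1  65.4]
370 190 [659.5 -42.1   2.1]
413 225 [ 583.3 -124.7   43.6]
429 241 [ 552.6 -163.4    9.2]
420 282 [ 469.8 -137.5   42.9]
300 205 [621.2 102.7  55. ]
```

View pics/crop1.png

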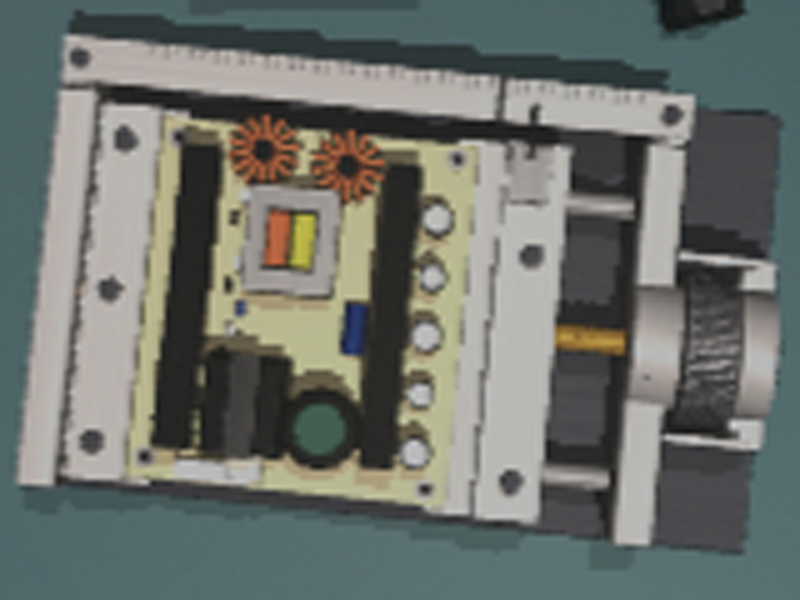

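The crop shows the gauge mark at crop (502,97), i.e. pixel (340,194). The pointer is at crop (535,115), pixel (346.6,197.6), and the knurled band at crop (711,345). Next I'll convert these to world coordinates.

```bash
cat >> h.py <<'E'
def px(x,y): return (x+.5)/5-.5+240,(y+.5)/5-.5+175
E
python3 - <<'E'
from h import *
from scipy.optimize import least_squares
c=dict(np.load('last_top.npz'))
a=onz(c,*px(80,57),63);b=onz(c,*px(672,114),63)
d=(a-b)/np.linalg.norm(a-b);hx=np.array([d[1],-d[0],0]);print('len',np.linalg.norm(a-b),'hy',d,'hx',hx)
m=onz(c,*px(502,97),63);p=onz(c,*px(535,113),63)
print('mark',m,'ptr',p,'gap',(m-p)@d)
# wheel: knurl points
P=[]
for v in range(225,266):
  for u in range(372,392):
    q=depth(c,u,v)
    if q[2]>45: P.append((q@hx,q@d,q[2]))
P=np.array(P)
for y0 in np.arange(P[:,1].min()//3*3,P[:,1].max(),3):
    s=P[(P[:,1]>=y0)&(P[:,1]<y0+3)]
    if len(s)<8: continue
    f=least_squares(lambda t:np.hypot(s[:,0]-t[0],s[:,2]-t[1])-t[2],[P[:,0].mean(),45,28],loss='soft_l1')
    print(y0,len(s),f.x.round(1),s[:,2].max().round(1))
w0=onz(c,*px(683,345),75);w1=onz(c,*px(741,345),75);print(w0,w1,w0@d,w1@d,w0@hx)
s=ctrl.read_state();print(s['eef_pos'],s['clock'])
E
```

```text
len 236.86330504503943 hy [0.09042762 0.99590303 0.        ] hx [ 0.99590303 -0.09042762  0.        ]
mark [642.86803052  22.9430874   63.        ] ptr [636.53843506   9.8020737   63.        ] gap 13.659545594189321
-33.0 12 [ 49659.5 -47998.7  68728.2] 60.3
-30.0 29 [547.1  39.9  29.2] 72.5
-27.0 55 [547.3  41.6  29.1] 75.0
-24.0 62 [546.5  35.8  32.4] 71.9
-21.0 35 [544.4  33.1  41.5] 79.1
-18.0 50 [547.   43.2  33. ] 80.3
-15.0 58 [546.5  42.9  32.6] 79.1
-12.0 47 [546.6  43.4  31.9] 78.7
-9.0 58 [548.6  38.3  36.6] 77.1
-6.0 46 [547.1  43.3  32. ] 77.8
-3.0 67 [547.3  42.2  32.9] 77.5
0.0 51 [548.4  37.   32.2] 73.1
3.0 47 [548.4  25.8  43.8] 72.1
6.0 49 [547.5  39.4  31.3] 72.3
9.0 27 [ 419.1 -314.4  404. ] 75.1
[544.52704353 -47.47755941  75.        ] [544.68610057 -70.01950005  75.        ] 1.9572368323093485 -20.477967017890478 546.5894153831184
[ 140.13733575 -583.13092904  230.23407292] 0.1
```

Request:
move_arm:
  series:
    - [0,0,0,0,0,1]
    - [0,0,0,0,0,1]
    - [0,0,0,0,0,1]
    - [0,0,0,0,0,1]
    - [0,0,0,0,0,0]
  gripper: 0
  force: 20

```text
clock: 0.72
eef_pos: [140.0, -582.2, 226.8]
orientation: [0.002, -0.673, 0.739, 0.003]
contact_force: [-0.0, 0.8, -0.5]
grip_width: 0.1
```

```bash
cat >> h.py <<'E'
from scipy.spatial.transform import Rotation as Ro
HY=np.array([.0904,.9959,0]);HX=np.array([.9959,-.0904,0]);W=np.array([544.1,-58.9,75.])
def to(T,yaw=True):
    s=ctrl.read_state();q=s['orientation'];R=Ro.from_quat([q[1],q[2],q[3],q[0]]).as_matrix()
    Rt=np.column_stack([-HY,-HX,[0,0,-1]])
    print('t',s['clock'],'pos',s['eef_pos'].round(2),'F',s['contact_force'].round(2),'w',round(s['grip_width'],1))
    e=s['eef_pos']-W;print('rel wheel top (hx,hy,z)',(e@HX).round(2),(e@HY).round(2),e[2].round(2))
    print('shift rows(share)',(R.T@(np.array(T)-s['eef_pos'])/40).round(3),'turn share',(Ro.from_matrix(R.T@Rt).as_rotvec()/.08).round(3))
E
python3 -c "
from h import *
to(W+[0,0,40])"
```

```text
t 0.725 pos [ 139.97 -582.23  226.76] F [-0.03  0.77 -0.5 ] w 0.1
rel wheel top (hx,hy,z) -355.17 -557.72 151.76
shift rows(share) [-13.947  -8.845   2.881] turn share [ 0.026  0.094 -0.036]
```

Request:
move_arm:
  series:
    - [-0.87,-0.55,0,0,0,0]
    - [-0.87,-0.55,0,0,0,0]
    - [-0.87,-0.55,0,0,0,0]
    - [-0.87,-0.55,0,0,0,0]
    - [-0.87,-0.55,0,0,0,0]
    - [-0.87,-0.55,0,0,0,0]
    - [-0.87,-0.55,0,0,0,0]
    - [-0.87,-0.55,0,0,0,0]
    - [-0.87,-0.55,0,0,0,0]
    - [-0.87,-0.55,0,0,0,0]
    - [-0.87,-0.55,0,0,0,0]
    - [-0.87,-0.55,0,0,0,0]
    - [-0.87,-0.55,0,0,0,0]
    - [-0.87,-0.55,0,0,0,0]
    - [-0.87,-0.55,0,0,0,0]

```text
clock: 2.6
eef_pos: [519.7, -73.7, 226.9]
orientation: [0.003, -0.682, 0.731, 0.005]
contact_force: [0.6, -0.1, 0.7]
grip_width: -0.4
```

```bash
python3 -c "
from h import *
to(W+[0,0,40])"
```

```text
t 2.6 pos [519.75 -73.67 226.9 ] F [ 0.58 -0.12  0.66] w -0.4
rel wheel top (hx,hy,z) -22.92 -16.91 151.9
shift rows(share) [-0.378 -0.592  2.8  ] turn share [0.048 0.144 0.266]
```

Request:
move_arm:
  series:
    - [-0.2,-0.17,0.8,0.05,0.14,0.27]
    - [-0.2,-0.17,0.8,0,0,0]
    - [0,0,0.8,0,0,0]
    - [0,0,0.7,0,0,0]
    - [0,0,0,0,0,0]

```text
clock: 3.22
eef_pos: [535.9, -54.2, 98.4]
orientation: [-0.0, -0.68, 0.734, 0.001]
contact_force: [-0.1, 0.3, -0.6]
grip_width: -0.2
```

Run:
```python
from h import *
to(W+[0,0,0]-9*HX)
c=cam('scene')
p=proj(c,[W])[0];print(p)
u,v=p.astype(int)
cv2.imwrite('pics/s2.png',cv2.resize(c['color'][v-65:v+55,u-60:u+100,::-1],None,fx=5,fy=5,interpolation=cv2.INTER_CUBIC))
```

```text
t 3.225 pos [535.93 -54.15  98.43] F [-0.14  0.33 -0.62] w -0.2
rel wheel top (hx,hy,z) -8.57 3.99 23.43
shift rows(share) [0.1   0.012 0.586] turn share [0.012 0.008 0.179]
[267.01904908 186.30044995]
```

View pics/s2.png

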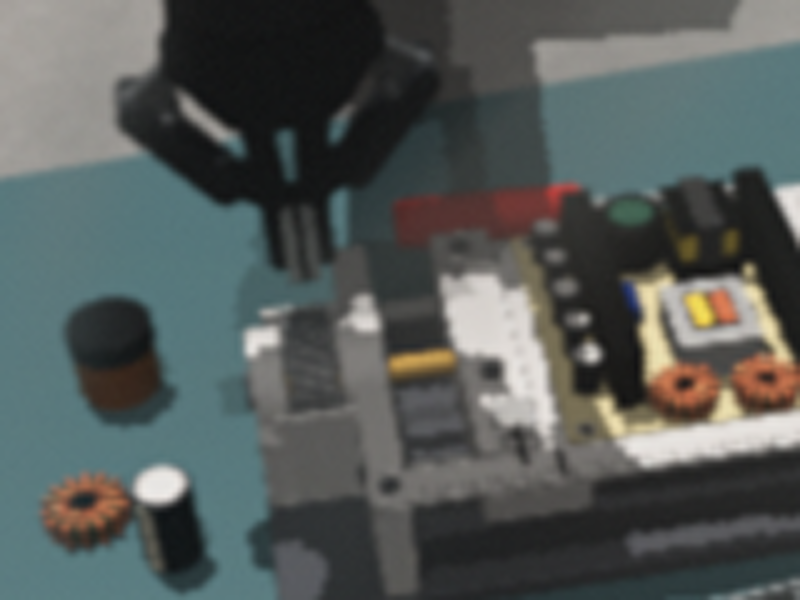

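The fingertips at crop (300,275) sit just above and robot-side of the knurled wheel at (315,350), as intended. Now lowering.

Request:
move_arm:
  series:
    - [0.09,0,0.3,0,0,0.17]
    - [0,0,0.17,0,0,0]
    - [0,0,0,0,0,0]

```text
clock: 3.65
eef_pos: [538.3, -58.8, 84.1]
orientation: [0.003, -0.674, 0.738, -0.003]
contact_force: [0.3, -0.4, 0.3]
grip_width: -0.2
```

```bash
python3 -c "
from h import *
to(W-9*HX)"
```

```text
t 3.65 pos [538.31 -58.8   84.12] F [ 0.27 -0.38  0.28] w -0.2
rel wheel top (hx,hy,z) -5.78 -0.42 9.12
shift rows(share) [-0.011  0.082  0.227] turn share [-0.095 -0.001 -0.001]
```

Request:
move_arm:
  series:
    - [0,0.08,0.15,-0.09,0,0]
    - [0,0,0.05,0,0,0]
    - [0,0,0,0,0,0]

```text
clock: 4.03
eef_pos: [535.4, -58.6, 76.5]
orientation: [0.0, -0.674, 0.738, -0.001]
contact_force: [-0.7, 0.5, 0.7]
grip_width: 0.2
```

Request:
move_arm:
  series:
    - [0,0,0.05,0,0,0]

```text
clock: 4.15
eef_pos: [535.6, -58.6, 74.8]
orientation: [0.001, -0.674, 0.738, -0.001]
contact_force: [0.2, 0.4, 8.7]
grip_width: -0.2
```

```bash
python3 -c "
from h import *
to(W-9*HX)"
```

```text
t 4.15 pos [535.59 -58.6   74.84] F [0.21 0.44 8.69] w -0.2
rel wheel top (hx,hy,z) -8.5 -0.47 -0.16
shift rows(share) [-0.012  0.012 -0.004] turn share [-0.025 -0.003  0.001]
```

Request:
move_arm:
  series:
    - [0,-0.12,0.02,0,0,0]
    - [0,-0.12,0.02,0,0,0]
    - [0,-0.12,0.02,0,0,0]

```text
clock: 4.53
eef_pos: [551.0, -60.0, 74.9]
orientation: [0.001, -0.674, 0.738, -0.002]
contact_force: [-1.8, 0.4, 3.6]
grip_width: 0.3
```

```bash
cat >> h.py <<'E'
def gauge(f=None):
    c=cam('top')
    s=np.linspace(-14,14,281)
    def prof(off):  # along hy through mark, offset in hx
        M=np.array([642.87,22.94,63.])
        a=np.zeros(len(s))
        for o in off:
            q=proj(c,[M+HX*o+HY*(t-4) for t in s]).astype(np.float32)
            a+=cv2.remap(cv2.cvtColor(c['color'],cv2.COLOR_RGB2GRAY).astype(np.float32),q[:,:1],q[:,1:],cv2.INTER_LINEAR).ravel()
        return a/len(off)
    for n,off in(('outer',[1,2,3,4,5]),('inner',[-6,-5,-4])):
        a=prof(off); print(n,[(round(t-4,0),int(x)) for t,x in zip(s[::10],a[::10])])
    if f:
        cv2.imwrite('pics/'+f,cv2.resize(c['color'][180:215,320:370,::-1],None,fx=14,fy=14,interpolation=cv2.INTER_CUBIC))
E
python3 -c "
from h import *
to(W+9*HX)
gauge('g1.png')"
```

```text
t 4.525 pos [551.01 -60.    74.93] F [-1.84  0.37  3.63] w 0.3
rel wheel top (hx,hy,z) 6.98 -0.47 -0.07
shift rows(share) [-0.012 -0.05  -0.001] turn share [-0.054 -0.006  0.003]
outer [(np.float64(-18.0), 91), (np.float64(-17.0), 90), (np.float64(-16.0), 87), (np.float64(-15.0), 87), (np.float64(-14.0), 89), (np.float64(-13.0), 91), (np.float64(-12.0), 93), (np.float64(-11.0), 91), (np.float64(-10.0), 85), (np.float64(-9.0), 85), (np.float64(-8.0), 89), (np.float64(-7.0), 89), (np.float64(-6.0), 86), (np.float64(-5.0), 87), (np.float64(-4.0), 90), (np.float64(-3.0), 87), (np.float64(-2.0), 80), (np.float64(-1.0), 65), (np.float64(0.0), 47), (np.float64(1.0), 55), (np.float64(2.0), 74), (np.float64(3.0), 82), (np.float64(4.0), 85), (np.float64(5.0), 86), (np.float64(6.0), 89), (np.float64(7.0), 91), (np.float64(8.0), 93), (np.float64(9.0), 91), (np.float64(10.0), 85)]
inner [(np.float64(-18.0), 95), (np.float64(-17.0), 95), (np.float64(-16.0), 91), (np.float64(-15.0), 83), (np.float64(-14.0), 70), (np.float64(-13.0), 52), (np.float64(-12.0), 50), (np.float64(-11.0), 68), (np.float64(-10.0), 82), (np.float64(-9.0), 90), (np.float64(-8.0), 94), (np.float64(-7.0), 94), (np.float64(-6.0), 94), (np.float64(-5.0), 94), (np.float64(-4.0), 94), (np.float64(-3.0), 95), (np.float64(-2.0), 86), (np.float64(-1.0), 65), (np.float64(0.0), 55), (np.float64(1.0), 57), (np.float64(2.0), 66), (np.float64(3.0), 81), (np.float64(4.0), 90), (np.float64(5.0), 93), (np.float64(6.0), 95), (np.float64(7.0), 95), (np.float64(8.0), 95), (np.float64(9.0), 95), (np.float64(10.0), 95)]
```

View pics/g1.png

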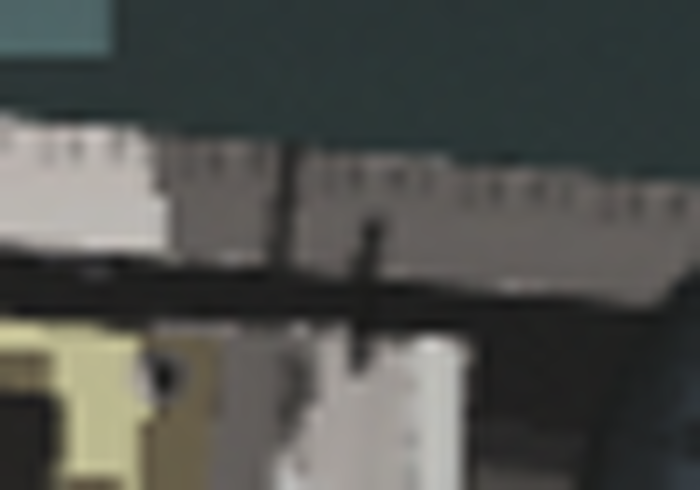

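The enlarged gauge shows the mark at crop (287,205) and the pointer at (370,245), with about 12.9 mm still to go. The 15.5 mm stroke moved the jaw as expected, so I'll carry on with repeated strokes.

Request:
move_arm:
  series:
    - [0,0,-0.18,0,0,0]
    - [0,0.4,0,0,0,0]
    - [0,0,0,0,0,0]
    - [0,0,0.1,0,0,0]
    - [0,0,0.05,0,0,0]
    - [0,0,0.04,0,0,0]

```text
clock: 5.32
eef_pos: [536.9, -58.7, 74.8]
orientation: [0.002, -0.674, 0.738, -0.003]
contact_force: [-2.7, 0.9, 10.4]
grip_width: 0.6
```

```bash
python3 -c "
from h import *
to(W-9*HX)"
```

```text
t 5.325 pos [536.89 -58.74  74.8 ] F [-2.69  0.9  10.44] w 0.6
rel wheel top (hx,hy,z) -7.2 -0.49 -0.2
shift rows(share) [-0.012  0.045 -0.005] turn share [-0.081 -0.006  0.003]
```

Request:
move_arm:
  series:
    - [0,-0.12,0.02,-0.08,0,0]
    - [0,-0.12,0.02,0,0,0]
    - [0,-0.12,0.02,0,0,0]
    - [0,0,-0.18,0,0,0]
    - [0,0.43,0,0,0,0]
    - [0,0,0,0,0,0]
    - [0,0,0.1,0,0,0]
    - [0,0,0.05,0,0,0]
    - [0,0,0.04,0,0,0]
    - [0,-0.12,0.02,0,0,0]
    - [0,-0.12,0.02,0,0,0]
    - [0,-0.12,0.02,0,0,0]

```text
clock: 6.82
eef_pos: [552.6, -60.2, 74.8]
orientation: [0.002, -0.675, 0.738, -0.002]
contact_force: [-2.2, -0.2, 3.7]
grip_width: 0.3
```

```bash
cat >> h.py <<'E'
def gap(f=None,n=1):
    from scipy.optimize import curve_fit
    M=np.array([642.87,22.94,63.]);t=np.arange(-19,7,.1);r=[]
    for k in range(n):
        c=cam('top');g=cv2.cvtColor(c['color'],cv2.COLOR_RGB2GRAY).astype(np.float32)
        def dark(off,lo,hi,x0=None):
            a=0
            for o in off:
                q=proj(c,M+HX*o+HY*t[:,None]).astype(np.float32)
                a=a+cv2.remap(g,q[:,:1],q[:,1:],cv2.INTER_LINEAR).ravel()
            a/=len(off);w=(t>=lo)&(t<=hi)
            x0=t[w][a[w].argmin()] if x0 is None else x0
            w=abs(t-x0)<4.5
            G=lambda x,b,s,A,m,sg:b+s*x-A*np.exp(-.5*((x-m)/sg)**2)
            p=curve_fit(G,t[w],a[w],[a[w].max(),0,np.ptp(a[w]),x0,1.2])[0];return p[3],p[4]
        m=dark([1,2,3,4],-4,4);p=dark([-6,-5,-4],-17,-3) ; r.append((m[0]-p[0]))
        print('mark',np.round(m,2),'ptr',np.round(p,2),'gap',round(m[0]-p[0],2))
    if f: cv2.imwrite('pics/'+f,cv2.resize(c['color'][180:215,320:370,::-1],None,fx=14,fy=14,interpolation=cv2.INTER_CUBIC))
E
python3 -c "
from h import *
to(W-9*HX);gap()"
```

```text
t 6.825 pos [552.58 -60.24  74.84] F [-2.21 -0.18  3.74] w 0.3
rel wheel top (hx,hy,z) 8.57 -0.57 -0.16
shift rows(share) [-0.014  0.439 -0.006] turn share [-0.067 -0.01   0.004]
mark [0.21 1.19] ptr [-9.39  1.86] gap 9.6
```

Request:
move_arm:
  series:
    - [0,0,-0.18,0,0,0]
    - [0,0.44,0,-0.06,0,0]
    - [0,0,0,0,0,0]
    - [0,0,0.1,0,0,0]
    - [0,0,0.05,0,0,0]
    - [0,0,0.04,0,0,0]
    - [0,-0.12,0.02,0,0,0]
    - [0,-0.12,0.02,0,0,0]
    - [0,-0.12,0.02,0,0,0]
    - [0,0,-0.18,0,0,0]
    - [0,0.41,0,0,0,0]
    - [0,0,0,0,0,0]
    - [0,0,0.1,0,0,0]
    - [0,0,0.05,0,0,0]
    - [0,0,0.04,0,0,0]
    - [0,-0.12,0.02,0,0,0]
    - [0,-0.12,0.02,0,0,0]
    - [0,-0.12,0.02,0,0,0]

```text
clock: 9.12
eef_pos: [553.3, -60.4, 74.8]
orientation: [0.002, -0.675, 0.738, -0.004]
contact_force: [-2.0, 0.6, 3.8]
grip_width: 0.0
```

```bash
sed -i "s/m=dark(\[1,2,3,4\],-4,4);/m=dark([1,2,3,4],-4,4);mi=dark([-6,-5,-4],-2,3);print('mark inner',np.round(mi,2));/" h.py
python3 -c "
from h import *
to(W-9*HX);gap()"
```

```text
t 9.125 pos [553.33 -60.45  74.85] F [-2.05  0.56  3.76] w 0.0
rel wheel top (hx,hy,z) 9.33 -0.71 -0.15
shift rows(share) [-0.018  0.458 -0.008] turn share [-0.107 -0.014  0.006]
mark inner [0.71 1.51]
mark [0.21 1.17] ptr [-6.74  1.46] gap 6.95
```

Request:
move_arm:
  series:
    - [0,0,-0.18,0,0,0]
    - [-0.01,0.45,0,-0.1,0,0]
    - [0,0,0,0,0,0]
    - [0,0,0.1,0,0,0]
    - [0,0,0.05,0,0,0]
    - [0,0,0.04,0,0,0]
    - [0,-0.12,0.02,0,0,0]
    - [0,-0.12,0.02,0,0,0]
    - [0,-0.12,0.02,0,0,0]
    - [0,0,-0.18,0,0,0]
    - [0,0.41,0,0,0,0]
    - [0,0,0,0,0,0]
    - [0,0,0.1,0,0,0]
    - [0,0,0.05,0,0,0]
    - [0,0,0.04,0,0,0]
    - [0,-0.12,0.02,0,0,0]
    - [0,-0.12,0.02,0,0,0]
    - [0,-0.12,0.02,0,0,0]

```text
clock: 11.42
eef_pos: [553.9, -60.3, 74.8]
orientation: [0.002, -0.675, 0.738, -0.004]
contact_force: [-1.3, -0.4, 3.2]
grip_width: -0.2
```

```bash
python3 -c "
from h import *
to(W-9*HX);gap()
c=dict(np.load('last_top.npz'));
c2=cam('scene');u,v=proj(c2,[[640,18,63]])[0].astype(int);print(u,v)
cv2.imwrite('pics/s3.png',cv2.resize(c2['color'][v-20:v+20,u-30:u+30,::-1],None,fx=12,fy=12,interpolation=cv2.INTER_CUBIC))"
```

```text
t 11.425 pos [553.86 -60.29  74.76] F [-1.3  -0.37  3.16] w -0.2
rel wheel top (hx,hy,z) 9.85 -0.5 -0.24
shift rows(share) [-0.013  0.471 -0.01 ] turn share [-0.111 -0.018  0.006]
mark inner [-0.14  2.58]
mark [0.23 1.19] ptr [-2.55  4.18] gap 2.78
314 212
```

View pics/s3.png

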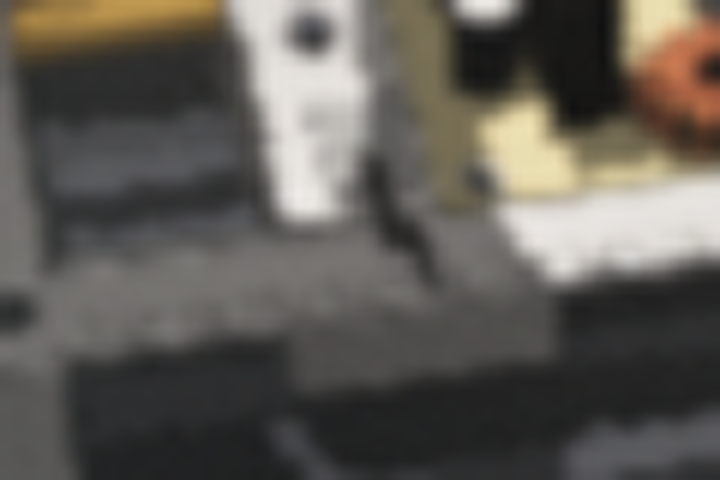

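The scene view is coarse: the mark is near (430,270) and the pointer near (390,220), nearly touching. I'll view the top crop and its profile.

```bash
cat >> h.py <<'E'
def ptr(c,off=(-6,-5,-4),show=True):
    # fit two blurred 2.6 mm dark bars (mark fixed at inner position MI) on the inner half of the bar
    from scipy.special import erf; from scipy.optimize import least_squares
    M=np.array([642.87,22.94,63.]);t=np.arange(-12,7,.25);g=cv2.cvtColor(c['color'],cv2.COLOR_RGB2GRAY).astype(np.float32);a=0
    for o in off:
        q=proj(c,M+HX*o+HY*t[:,None]).astype(np.float32);a=a+cv2.remap(g,q[:,:1],q[:,1:],cv2.INTER_LINEAR).ravel()
    a/=len(off)
    def cov(lo,hi,s): return .5*(erf((t-lo)/s)-erf((t-hi)/s))
    def mod(p):
        lo,hi=sorted((p[0],.71)); 
        u=np.maximum(cov(p[0]-1.3,p[0]+1.3,p[3]),cov(.71-1.3,.71+1.3,p[3]))
        if hi-lo<2.6: u=cov(lo-1.3,hi+1.3,p[3])
        return p[1]-p[2]*u
    best=min((least_squares(lambda p:mod(p)-a,[x,90,50,1.5],loss='soft_l1',f_scale=3) for x in np.arange(-8,4,.5)),key=lambda r:r.cost)
    print('ptr',best.x.round(2),'gap',round(.71-best.x[0],2),'cost',round(best.cost,1))
    if show: print(a[::4].astype(int))
E
python3 -c "
from h import *
c=dict(np.load('last_top.npz'));ptr(c)
ptr(c,(-5.5,-4.5));ptr(c,(-4,-3),False);ptr(c,(-7,-6),False)
cv2.imwrite('pics/g2.png',cv2.resize(c['color'][180:215,320:370,::-1],None,fx=14,fy=14,interpolation=cv2.INTER_CUBIC))"
```

```text
ptr [-3.03 96.59 85.64  2.17] gap 3.74 cost 655.1
[96 95 95 95 95 95 85 63 50 47 45 40 42 52 65 81 90 94 96]
ptr [-3.05 96.68 85.47  2.17] gap 3.76 cost 665.7
[96 95 95 95 95 95 84 62 50 48 45 40 42 52 66 81 90 94 96]
ptr [-2.91 96.93 83.3   2.11] gap 3.62 cost 732.1
ptr [-3.11 96.19 89.1   2.19] gap 3.82 cost 626.8
```

View pics/g2.png

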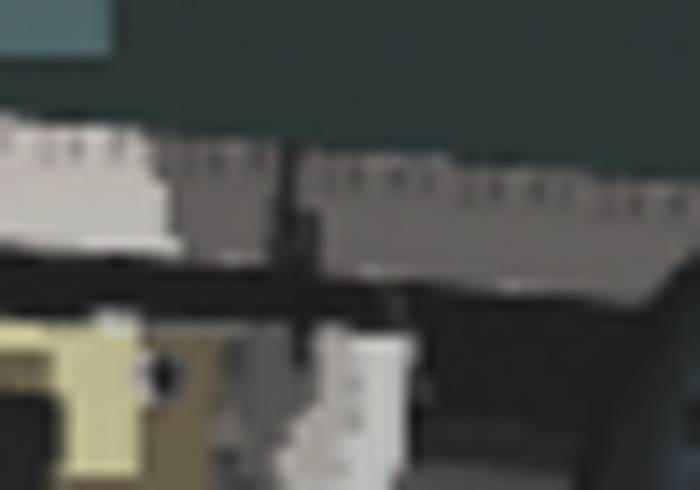

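The pointer at crop (308,240) is now just right of the mark at (283,235), so 3.5 to 4 mm remain. One more full stroke, then smaller ones.

Request:
move_arm:
  series:
    - [0,0,-0.18,0,0,0]
    - [-0.01,0.46,0,-0.1,0,0]
    - [0,0,0,0,0,0]
    - [0,0,0.1,0,0,0]
    - [0,0,0.05,0,0,0]
    - [0,0,0.04,0,0,0]
    - [0,-0.12,0.02,0,0,0]
    - [0,-0.12,0.02,0,0,0]
    - [0,-0.12,0.02,0,0,0]

```text
clock: 12.65
eef_pos: [552.6, -59.8, 74.8]
orientation: [0.001, -0.675, 0.738, -0.002]
contact_force: [-1.7, 0.7, 4.7]
grip_width: -0.1
```

```bash
python3 -c "
from h import *
to(W-9*HX)
c=cam('top');ptr(c)
ptr(c,(-4,-3),False);ptr(c,(-7,-6),False)"
```

```text
t 12.65 pos [552.58 -59.84  74.82] F [-1.71  0.71  4.65] w -0.1
rel wheel top (hx,hy,z) 8.53 -0.17 -0.18
shift rows(share) [-0.004  0.438 -0.007] turn share [-0.065 -0.019  0.006]
ptr [-1.89 94.51 71.    2.22] gap 2.6 cost 272.8
[96 95 95 95 95 94 91 83 71 53 39 32 35 50 66 81 90 93 95]
ptr [-1.89 94.9  72.54  2.26] gap 2.6 cost 351.9
ptr [-1.89 93.73 75.21  2.56] gap 2.6 cost 357.5
```

Request:
move_arm:
  series:
    - [0,0,-0.18,0,0,0]
    - [0,0.43,0,-0.06,0,0]
    - [0,0,0,0,0,0]
    - [0,0,0.1,0,0,0]
    - [0,0,0.05,0,0,0]
    - [0,0,0.04,0,0,0]
    - [0,-0.12,0.02,0,0,0]
    - [0,-0.12,0.02,0,0,0]
    - [0,-0.1,0.02,0,0,0]

```text
clock: 13.82
eef_pos: [552.2, -59.9, 74.9]
orientation: [0.001, -0.675, 0.738, -0.002]
contact_force: [-1.3, 0.6, 4.7]
grip_width: -0.1
```

```bash
python3 -c "
from h import *
to(W-9*HX)
c=cam('top');ptr(c)
ptr(c,(-4,-3));ptr(c,(-7,-6))
cv2.imwrite('pics/g3.png',cv2.resize(c['color'][180:215,320:370,::-1],None,fx=14,fy=14,interpolation=cv2.INTER_CUBIC))"
```

```text
t 13.825 pos [552.21 -59.91  74.87] F [-1.32  0.6   4.74] w -0.1
rel wheel top (hx,hy,z) 8.17 -0.27 -0.13
shift rows(share) [-0.007  0.429 -0.006] turn share [-0.062 -0.022  0.006]
ptr [-1.25 95.6  61.68  1.85] gap 1.96 cost 55.5
[95 95 95 95 95 95 95 95 87 71 56 40 37 50 65 81 90 94 95]
ptr [-1.34 96.17 59.09  1.74] gap 2.05 cost 110.2
[95 95 95 96 96 96 96 95 89 72 55 41 36 53 69 82 92 94 95]
ptr [-1.08 95.13 65.18  1.97] gap 1.79 cost 52.5
[95 94 94 94 94 94 94 94 86 72 57 40 38 45 61 80 90 94 96]
```

View pics/g3.png

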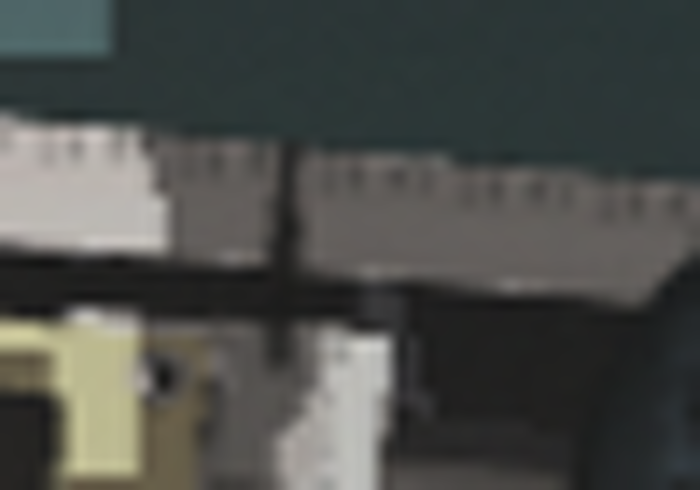

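The pointer at crop (284,240) is now nearly merged with the mark, with a slight step to its right. I'll cross-check by measuring the jaw's travel from its long rear edge since the first picture.

```bash
cat > e.py <<'E'
from h import *
from scipy.optimize import curve_fit
def edge(c,img):
    # rear (-y) top edge of jaw, z 60: bright (jaw) to dark (base); sample at many hx
    g=cv2.cvtColor(img,cv2.COLOR_BGR2GRAY).astype(np.float32);t=np.arange(-40,15,.25);r={}
    M=np.array([642.87,22.94,60.])
    for o in range(-150,-20,3):
        q=proj(c,M+HX*o+HY*t[:,None]).astype(np.float32)
        a=cv2.remap(g,q[:,:1],q[:,1:],cv2.INTER_LINEAR).ravel()
        a=cv2.GaussianBlur(a[None],(0,0),3).ravel();d=np.gradient(a);i=d.argmax()
        w=slice(max(i-8,0),i+9);dd=d[w].clip(0);r[o]=((t[w]*dd).sum()/dd.sum(),d[i])
    return r
def trav():
    c=dict(np.load('last_top.npz'))
    A=edge(c,cv2.imread('pics/top1.png'));B=edge(c,c['color'][:,:,::-1].copy())
    D=np.array([B[o][0]-A[o][0] for o in A]);print(D.round(1));print('travel median',np.median(D).round(2), 'mid-mean',np.mean(D[abs(D-np.median(D))<1]).round(2),(abs(D-np.median(D))<1).sum())
if __name__=='__main__':
    trav()
    c=dict(np.load('last_top.npz'));g=cv2.cvtColor(cv2.imread('pics/top1.png'),cv2.COLOR_BGR2GRAY).astype(np.float32)
    t=np.arange(-19,7,.1);M=np.array([642.87,22.94,63.])
    for o in(-7,-6,-5,-4,-3,-2):
        q=proj(c,M+HX*o+HY*t[:,None]).astype(np.float32);a=cv2.remap(g,q[:,:1],q[:,1:],cv2.INTER_LINEAR).ravel()
        w=[]
        for lo,hi in((-17,-8),(-4,5)):
            k=(t>lo)&(t<hi);d=(np.percentile(a[k],80)-a[k]).clip(0);d[d<.3*d.max()]=0;w.append((d*t[k]).sum()/d.sum())
        print(o,np.round(w,2),'gap0',round(w[1]-w[0],2))
E
python3 e.py
```

```text
[ 18.   19.8   5.4  31.5  29.7  27.8  25.7  11.9  12.1  22.9  20.7  13.5
  12.3  12.   11.8  12.2  13.4  13.8  13.9  13.2  -6.5  11.9  12.3  13.3
  13.6  13.6  12.4  12.3  12.   -4.   -3.5  13.5  13.6  12.3  12.3  12.
  11.9 -13.9  13.4  13.7  12.4  12.4  12.   12.1]
travel median 12.39 mid-mean 12.31 22
-7 [-13.24   0.57] gap0 13.81
-6 [-13.17   0.65] gap0 13.82
-5 [-13.08   0.53] gap0 13.6
-4 [-13.21   0.48] gap0 13.68
-3 [-13.45   0.55] gap0 14.0
-2 [-13.66   0.68] gap0 14.34
```

Request:
move_arm:
  series:
    - [0,0,-0.18,0,0,0]
    - [0,0.4,0,-0.06,0,0]
    - [0,0,0,0,0,0]
    - [0,0,0.1,0,0,0]
    - [0,0,0.05,0,0,0]
    - [0,0,0.04,0,0,0]
    - [0,-0.12,0.02,0,0,0]
    - [0,-0.1,0.02,0,0,0]

```text
clock: 14.88
eef_pos: [547.7, -59.6, 75.0]
orientation: [0.001, -0.675, 0.738, -0.002]
contact_force: [-1.8, 0.8, 4.7]
grip_width: 0.2
```

```bash
python3 -c "
from e import *
to(W-9*HX)
c=cam('top');ptr(c)
ptr(c,(-4,-3));ptr(c,(-7,-6));trav()"
```

```text
t 14.875 pos [547.7  -59.58  74.98] F [-1.82  0.81  4.67] w 0.2
rel wheel top (hx,hy,z) 3.65 -0.35 -0.02
shift rows(share) [-0.009  0.316 -0.002] turn share [-0.049 -0.023  0.006]
ptr [ 0.5  95.93 85.76  2.15] gap 0.21 cost 55.5
[96 96 96 95 95 95 95 95 94 90 78 57 45 44 54 74 87 93 95]
ptr [6.000e-02 9.619e+01 7.258e+01 2.130e+00] gap 0.65 cost 38.4
[96 95 95 96 96 96 96 96 93 86 75 56 44 49 59 77 90 94 96]
ptr [ 0.62 95.29 85.34  2.  ] gap 0.09 cost 87.2
[95 95 95 95 94 94 94 94 93 93 80 58 46 41 53 76 87 93 95]
[ 17.8  17.9   2.6  13.8  13.8  13.6  23.7  22.1  21.6  14.   13.6  13.8
  13.7  13.8  13.7  13.5  13.9  13.9  14.   -6.5  13.9  13.7  13.3  13.7
  13.7  13.9  14.   13.9  13.9  -2.9  -3.1  13.6  13.9  13.9  13.9  13.9
  12.7 -13.7  13.7  13.9  14.   13.9  13.9  13.1]
travel median 13.84 mid-mean 13.79 33
```

Request:
move_arm:
  series:
    - [0,0,-0.3,0,0,0]
    - [0,0,-1,0,0,0]
    - [0.4,0.5,-1,0,0,0]
    - [0.4,1,-1,0,0,0]
    - [0.4,1,-0.8,0,0,0]
    - [0.4,1,0,0,0,0]
    - [0.4,1,0,0,0,0]
    - [0,0,0,0,0,0]

```text
clock: 15.92
eef_pos: [356.5, -124.7, 246.9]
orientation: [0.0, -0.675, 0.738, -0.004]
contact_force: [0.5, -0.6, 0.4]
grip_width: 0.1
```

```bash
python3 -c "
from e import *
to(W-9*HX)
c=cam('top');ptr(c)
ptr(c,(-4,-3));ptr(c,(-7,-6),False);ptr(c,(2,3,4));trav()
cv2.imwrite('pics/g4.png',cv2.resize(c['color'][180:215,320:370,::-1],None,fx=14,fy=14,interpolation=cv2.INTER_CUBIC))"
```

```text
t 15.925 pos [ 356.55 -124.68  246.86] F [ 0.54 -0.63  0.42] w 0.1
rel wheel top (hx,hy,z) -180.84 -82.46 171.86
shift rows(share) [-2.079 -4.269  4.315] turn share [-0.086 -0.067  0.016]
ptr [   0.9   188.16 -193.55   -2.  ] gap -0.19 cost 284.1
[188 188 188 188 187 187 187 187 185 179 156 112  79  60  79 136 171 182
 188]
ptr [  0.45 188.77 185.3    2.17] gap 0.26 cost 183.3
[189 189 188 188 188 188 188 188 184 171 149 107  77  76  94 142 175 183
 188]
ptr [   0.98  187.   -178.51   -1.81] gap -0.27 cost 332.0
ptr [9.0000e-02 1.7478e+02 7.7250e+01 1.0700e+00] gap 0.62 cost 692.3
[186 180 169 169 177 175 169 171 178 172 161 129  89 107 150 166 170 174
 179]
[ 13.8  13.9 -28.2  13.7  13.8  13.8  13.8  13.8  13.5  13.8  13.6  13.9
  13.8  13.8  13.8  13.7  14.   14.   14.   -6.2  14.   13.8  13.5  13.7
  13.7  13.9  14.   13.9  13.9  13.9  14.4  13.7  14.   13.9  13.9  14.
  13.7  14.1  13.7  13.9  14.   13.9  14.   13.4]
travel median 13.83 mid-mean 13.84 42
```

View pics/g4.png

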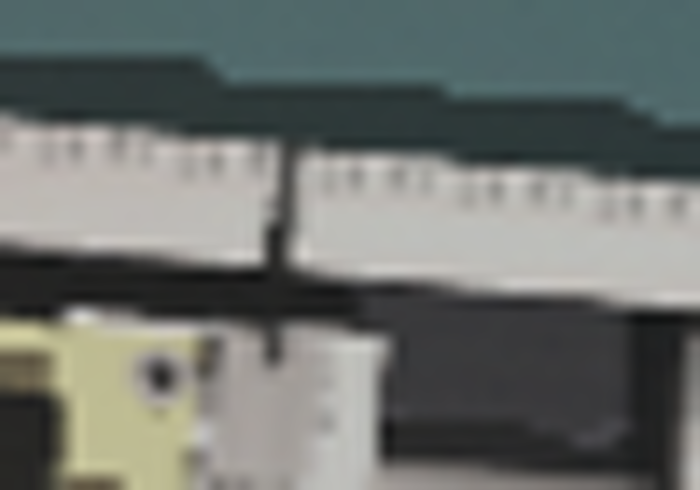

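The pointer at crop (275,245) now runs in one line with the mark at (289,160), and its root on the jaw at (272,350) fits the holder's tilt. As a last numeric check, I'll compare inner-half centroids with the first picture, which has the same lighting.

Run:
```python
from h import *
c=dict(np.load('last_top.npz'));t=np.arange(-6,7,.1);M=np.array([642.87,22.94,63.])
I=[cv2.imread('pics/top1.png'),c['color'][:,:,::-1].copy()]
for o in(4,3,2,-2,-3,-4,-5,-6,-7):
    r=[]
    for im in I:
        g=cv2.cvtColor(im,cv2.COLOR_BGR2GRAY).astype(np.float32);q=proj(c,M+HX*o+HY*t[:,None]).astype(np.float32)
        a=cv2.remap(g,q[:,:1],q[:,1:],cv2.INTER_LINEAR).ravel();d=(np.percentile(a,75)-a).clip(0);d[d<.3*d.max()]=0
        h=np.where(d>.5*d.max())[0];r+=[round((d*t).sum()/d.sum(),2),round(t[h[0]],1),round(t[h[-1]],1)]
    print(o,*r)
# pointer root on the jaw: same-image travel
```

```text
4 0.35 -0.7 1.4 0.35 -0.7 1.4
3 0.26 -0.9 1.4 0.23 -0.9 1.4
2 0.18 -1.0 1.4 0.15 -1.0 1.4
-2 0.68 -1.1 2.4 0.33 -1.5 2.0
-3 0.58 -1.3 2.3 0.49 -1.6 2.6
-4 0.48 -1.3 2.2 0.67 -1.4 2.7
-5 0.57 -1.4 2.5 0.78 -1.1 2.6
-6 0.65 -1.4 2.6 0.83 -0.9 2.6
-7 0.57 -1.4 2.5 0.74 -1.0 2.5
```

```bash
python3 -c "
from rig import ctrl
print(ctrl.hand_in())"
```

```text
the job is handed in; nothing more can be done
None
```

I closed the jaw onto the board's edge until the pointer lined up with the gauge mark, then handed the job in at about 16 s. I did it with ten light strokes of the shut fingertips across the top of the wheel. The contact forces I read were about 3 to 10 N.

**Alignment checks:**
- **Pointer against mark:** on the inner half of the bar, the dark line's centre is on average within 0.1 mm of the bare mark's position in the first picture, and within about 0.35 mm everywhere along it.
- **Jaw travel:** the jaw's rear edge moved 13.8 mm, against a starting gap of about 13.75 mm.
- **Disagreements:** single line fits in the last picture gave remaining gaps from +0.3 to −0.3 mm. The distance rolled at the wheel suggested about 13.5 mm of travel. Each pixel is about 2 mm, so I trust the alignment to roughly ±0.3 mm, and a slight overrun within that can't be ruled out.

**Clearance:** the gripper finished about 170 mm above the wheel and 180 mm back towards the robot, touching nothing. No move went near the loose parts, but I did not compare their positions before and after.

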